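Put the sanding heads back on their posts

ROBOT

A 6-joint arm with a two-finger parallel gripper is mounted at the origin on the work surface. World frame = base frame: x ahead of the robot, y to its left, z up, the work surface at z = 0. Lengths are in mm, angles in degrees, forces in N, time in s.
With the tool pointing down it reaches from about 350 to 925 mm from the base axis. Payload 6.4 kg.
Tool frame: the origin (TCP) lies at the very end of the fingers, on their centre line; the grasp point (between the pads) lies 19 mm behind it; x points along the fingers, y is the direction in which the jaws open and shut, and the axes are right-handed (so a half turn about x gives the same grasp; the last joint's range is limited). The gripper opens to 94 mm and grips with 3 to 60 N. Pads are 16 mm wide; open, the fingers measure 119 mm over their backs; the gripper's body (75 mm by 177 mm) begins 78 mm behind the grasp point.
Start: joints at [63.02, 14.043, 89.255, -0, 76.702, -9.975], TCP at [190.097, 621.592, 205.455] pointing down, gripper open.
Joint ranges: [-179.41, 179.41], [-58.25, 129.5], [7.25, 145.43], [-54.29, 234.29], [11.92, 165.04], [-157.13, 157.13]. Speed limits (degrees/s): [147.25, 147.25, 180, 180, 180, 180].

INTERFACE

Orientations are given as [roll, pitch, yaw] about the fixed x, y, z axes, in that order (R = Rz(yaw) Ry(pitch) Rx(roll)).
In Python, from cell import r gives the robot as it stands.
- The arm moves only by the shell command python3 -m pendant 'ROWS' [OPENING] [FORCE]. ROWS is JSON, a list of rows, each a list of 2 entries, a list of its own where there are three numbers: the shift along the tool's x, y, z normalised to -1 to 1, where 1 is 0.8 m, then the turn, a rotation vector about the tool's x, y, z normalised to -1 to 1, where 1 is 0.5 rad. A call has exactly 10 rows; each row is the pose to reach, as a shift and turn from the pose commanded when the call began, along the tool's axes at that moment; what a row does not reach only later rows make up. A row lasts 1/10 s, in which the tool goes at most 50 mm and 8.59 degrees, less where a joint would pass 70% of its speed; a pose out of reach is approached as far as the arm can. A call with a number of a shift or a turn outside -1 to 1 is refused whole. A call with a gripper value outside its range is refused whole. OPENING is the opening, from -1 (shut) to 1 (fully open), set as the call begins (- or left out, the last holds). The fingers move at their own pace and stop on an object; FORCE is the grip in N (left out, the last holds). Time passes only in rows, so rows that repeat a pose let the fingers close, or fill a call up. It gives the time, the measured TCP pose, the force and the opening at its end, in the units of the state.
- r.get_state(): the state, without advancing time (a new reading comes with each control period).
- r.snapshot(name): name is "scene" or "side" or "wrist"; returns a dict with "img" (384x512x3 uint8, red, green, blue), "camera_matrix" (3x3 intrinsics, pixels), "pose" (4x4, takes a point from camera to world coordinates); the wrist camera has in their place "mount" (4x4, takes a point from camera to tool coordinates, whose origin is the TCP and whose axes are the tool frame's). Camera axes: x right, y up, looking along -z (the intrinsics and any distortion apply to the point x, -y, -z); pixel columns grow to the right and rows downward; lengths in mm; the calibration is good to about 2 mm. A picture is of the moment at which its call begins: read the wrist's pose just before it. There is no depth.
- r.hand_in(): hands the job in, once; it reports no verdict.
The state is a dict: "time_s": time; "joints": joint angles; "qd": joint speeds; "effort": joint torques, N m; "position": TCP position; "eef_rot": TCP orientation; "wrist_force": force on the tool from outside, world axes, zero at the start; "torque": the same for the moment, N m; "opening": finger opening in mm.
Only numpy, scipy, OpenCV 4.12 (cv2) and the standard library are available. Lean on these libraries where they do the work, as an engineer would, in place of code of your own. Each camera call takes 0.05 s, during which the arm holds its last target.

TASK

Clear up after sanding: put each of the four sanding heads from the rubber mat back on the storage post of the tool deck whose foot has the same colour as the head's cap, upright, with the pin in its bore and all the way down on the foot. Lower each head onto its post before letting go, never drop one, and leave the wrench and the wire wheel where they lie.

Things in the scene. Friction and masses are not known exactly. Their poses are not given: they have to be found in the camera images.
- head_red: Loose straight sanding drum, brown abrasive, diameter 60, height 70, RED flat cap (diameter 54) on top (mm). 0.1 to 0.4 kg, rigid, upright on a fixed rubber mat 3 mm thick. Blind bore in its underside, 30 mm wide, over 45 deep. Take it by its sides from above, 40 to 50 mm above its underside. Origin: centre of its underside, z up its axis; round.
- head_blue: Loose round-nosed sanding head, blue-grey abrasive, straight diameter 52 up to 56 above its underside, then domed, height 78, BLUE cap (diameter 34) on top (mm). 0.1 to 0.4 kg, rigid, upright on a fixed rubber mat 3 mm thick. Blind bore in its underside, 30 mm wide, over 45 deep. Take it by its sides from above, 40 to 50 mm above its underside. Origin: centre of its underside, z up its axis; round.
- head_yellow: Loose conical sanding head, black abrasive, diameter 62 at the underside tapering to 48 at 65 above it, height 70, YELLOW cap (diameter 42) on top (mm). 0.1 to 0.4 kg, rigid, upright on a fixed rubber mat 3 mm thick. Blind bore in its underside, 38 mm wide, 28 at 45 mm up, over 45 deep. Take it by its sides from above, 40 to 50 mm above its underside. Origin: centre of its underside, z up its axis; round.
- head_green: Loose slim straight sanding drum, light cork-coloured, diameter 44, height 80, GREEN cap (diameter 40) on top (mm). 0.1 to 0.4 kg, rigid, upright on a fixed rubber mat 3 mm thick. Blind bore in its underside, 30 mm wide, over 45 deep. Take it by its sides from above, 40 to 50 mm above its underside. Origin: centre of its underside, z up its axis; round.
- post_red: Fixed storage post for the red-capped head, on the white tool deck (tray 250 x 250 mm, top 40 mm above the bench, rim 6 mm higher): round foot, diameter 68 mm, 8 mm thick, its upper face a wide RED ring, with a steel pin, diameter 10 mm, upright in its middle, tip 50 mm above the foot's underside. Posts are about 110 mm apart. Origin: centre of the foot's underside, z up. A seated head rests 8 mm above it.
- post_blue: Fixed storage post for the blue-capped head, on the white tool deck (tray 250 x 250 mm, top 40 mm above the bench, rim 6 mm higher): round foot, diameter 68 mm, 8 mm thick, its upper face a wide BLUE ring, with a steel pin, diameter 10 mm, upright in its middle, tip 50 mm above the foot's underside. Posts are about 110 mm apart. Origin: centre of the foot's underside, z up. A seated head rests 8 mm above it.
- post_yellow: Fixed storage post for the yellow-capped head, on the white tool deck (tray 250 x 250 mm, top 40 mm above the bench, rim 6 mm higher): round foot, diameter 68 mm, 8 mm thick, its upper face a wide YELLOW ring, with a steel pin, diameter 10 mm, upright in its middle, tip 50 mm above the foot's underside. Posts are about 110 mm apart. Origin: centre of the foot's underside, z up. A seated head rests 8 mm above it.
- post_green: Fixed storage post for the green-capped head, on the white tool deck (tray 250 x 250 mm, top 40 mm above the bench, rim 6 mm higher): round foot, diameter 68 mm, 8 mm thick, its upper face a wide GREEN ring, with a steel pin, diameter 10 mm, upright in its middle, tip 50 mm above the foot's underside. Posts are about 110 mm apart. Origin: centre of the foot's underside, z up. A seated head rests 8 mm above it.
- wrench: Bystander: steel combination wrench about 170 mm long lying flat on the bench beyond the mat. Origin: on its underside, near its middle; x along its length. Not to be moved.
- wire_wheel: Bystander: round brass-wire brush wheel, diameter about 88 mm, 22 mm high, lying flat on the bench beside the mat. Origin: centre of its underside. Not to be moved.

How it is judged:
By the outcome, as a careful person would: the job done as asked, in the order asked, and still so for the second after the job is handed in, with the robot touching nothing.
It also fails if it takes over 115 s, if anything falls off the work surface, if the arm or the gripper's body presses on something with over 40 N, if the wrist force passes 120 N, or if a joint passes its speed limit or range.

## Working session

There is one attempt and no reset: what is moved stays moved. The work goes in short steps, Python scripts to look and compute and a shell command to move; the robot and the scene stay as the last step left them, time stands still between calls to the robot, and variables do not carry over. Pictures are saved under pics/ and viewed, and the job is handed in when it is done.

```bash
ls; mkdir -p pics; python3 - <<'E'
from cell import r
import cv2,numpy as np
s=r.get_state()
for k,v in s.items(): print(k,np.round(v,3))
for n in ["scene","side","wrist"]:
    d=r.snapshot(n); cv2.imwrite(f"pics/{n}0.png",d["img"][:,:,::-1])
    print(n,[k for k in d]); print(np.round(d["camera_matrix"],2)); print(np.round(d.get("pose",d.get("mount")),3))
    for k in d:
        if k not in("img","camera_matrix","pose","mount"): print(k,d[k])
E
```

```text
pics
time_s 0.0
joints [ 6.3019e+01  1.4083e+01  8.9324e+01  2.0000e-03  7.6702e+01 -9.9760e+00]
qd [-0.002  0.068  0.01   0.003 -0.041 -0.052]
effort [-1.0000e-03 -4.1585e+01 -3.1460e+01  6.8000e-02  3.3000e-02 -0.0000e+00]
position [189.814 621.046 204.37 ]
eef_rot [-100.89    89.891 -117.896]
wrist_force [-1.178  0.357 -0.38 ]
torque [-0.03  -0.032  0.032]
opening 94.157
scene ['img', 'camera_matrix', 'pose']
[[443.52   0.   248.54]
 [  0.   443.52 187.48]
 [  0.     0.     1.  ]]
[[-5.230000e-01 -5.520000e-01  6.500000e-01  1.248105e+03]
 [ 8.520000e-01 -3.530000e-01  3.850000e-01  3.351140e+02]
 [ 1.700000e-02  7.550000e-01  6.550000e-01  7.436910e+02]
 [ 0.000000e+00  0.000000e+00  0.000000e+00  1.000000e+00]]
side ['img', 'camera_matrix', 'pose']
[[465.29   0.   244.56]
 [  0.   465.29 198.1 ]
 [  0.     0.     1.  ]]
[[ 8.93000e-01  2.58000e-01 -3.68000e-01  1.01195e+02]
 [-4.49000e-01  5.39000e-01 -7.13000e-01 -9.33260e+02]
 [ 1.40000e-02  8.02000e-01  5.97000e-01  8.02716e+02]
 [ 0.00000e+00  0.00000e+00  0.00000e+00  1.00000e+00]]
wrist ['img', 'camera_matrix', 'mount']
[[303.8    0.   252.66]
 [  0.   303.8  193.19]
 [  0.     0.     1.  ]]
[[-2.00000e-03  2.30000e-01 -9.73000e-01 -1.79821e+02]
 [ 1.00000e+00  2.00000e-03 -2.00000e-03 -1.41000e-01]
 [ 1.00000e-03 -9.73000e-01 -2.30000e-01 -6.56680e+01]
 [ 0.00000e+00  0.00000e+00  0.00000e+00  1.00000e+00]]
```

View pics/scene0.png

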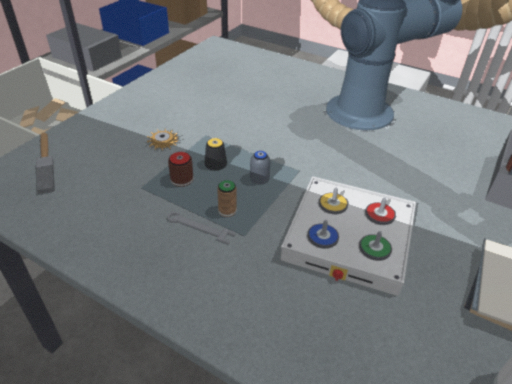

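View pics/side0.png

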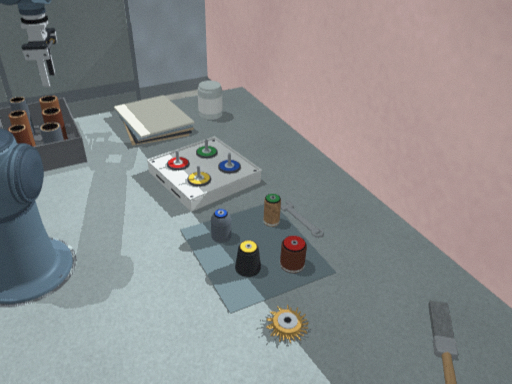

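View pics/wrist0.png

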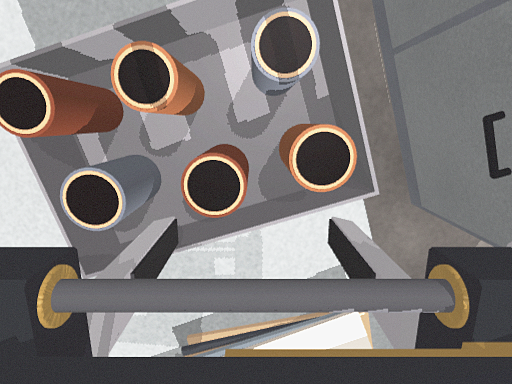

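```bash
python3 - <<'E'
import cv2,numpy as np
a=cv2.imread("pics/scene0.png");b=cv2.imread("pics/side0.png")
A=cv2.resize(a[120:255,130:300],None,fx=4.5,fy=4.2,interpolation=cv2.INTER_NEAREST)
B=cv2.resize(b[180:290,190:320],None,fx=5,fy=5,interpolation=cv2.INTER_NEAREST)
C=cv2.resize(a[170:300,280:430],None,fx=4.5,fy=4.5,interpolation=cv2.INTER_NEAREST)
D=cv2.resize(b[130:210,140:270],None,fx=5,fy=5,interpolation=cv2.INTER_NEAREST)
for n,i in zip("ABCD",(A,B,C,D)): cv2.imwrite(f"pics/z{n}.png",i)
E
```

```text
(no output)
```

View pics/zA.png

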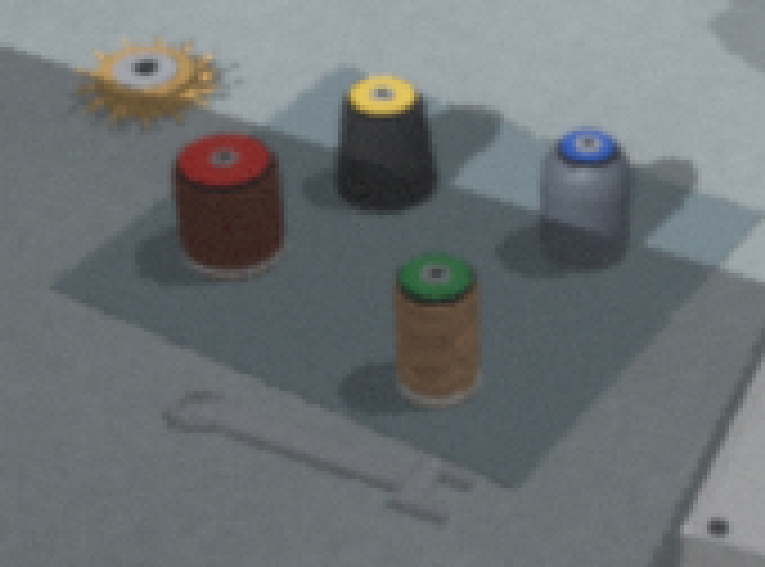

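View pics/zB.png

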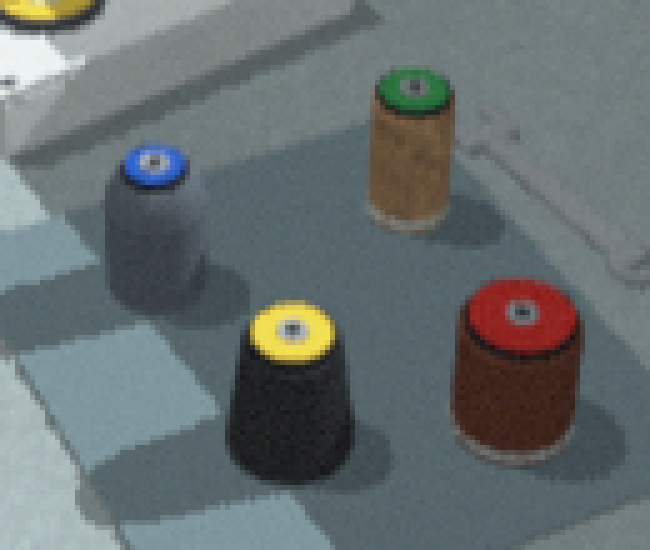

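View pics/zC.png

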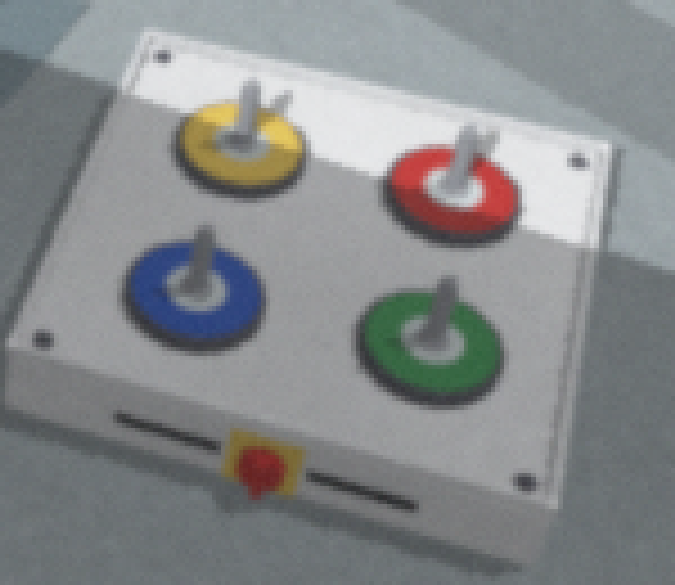

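View pics/zD.png

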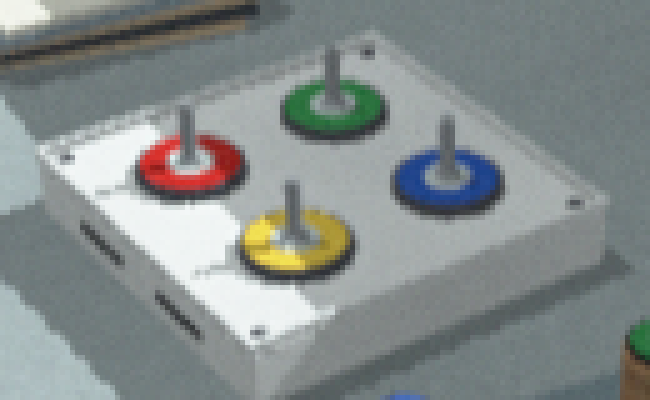

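```bash
cat > h.py <<'E'
import cv2,numpy as np
from cell import r
RNG={"red":[(0,8),(172,180)],"yellow":[(20,34)],"green":[(50,80)],"blue":[(105,125)]}
SMIN={"red":150,"yellow":120,"green":110,"blue":150}
VMIN={"red":120,"yellow":110,"green":60,"blue":90}
def mask(img,c,s=None,v=None):
    hsv=cv2.cvtColor(cv2.GaussianBlur(img,(3,3),0),cv2.COLOR_RGB2HSV)
    m=np.zeros(img.shape[:2],np.uint8)
    for lo,hi in RNG[c]: m|=cv2.inRange(hsv,(lo,s or SMIN[c],v or VMIN[c]),(hi,255,255))
    return m
def blobs(m,amin=40):
    n,l,st,_=cv2.connectedComponentsWithStats(m)
    out=[]
    for i in range(1,n):
        if st[i,4]<amin: continue
        p=np.argwhere(l==i)[:,::-1].astype(np.int32)
        h=cv2.convexHull(p); M=cv2.moments(h)
        if M["m00"]==0: continue
        out.append((M["m10"]/M["m00"],M["m01"]/M["m00"],M["m00"],cv2.fitEllipse(h) if len(h)>4 else None,st[i]))
    return out
def ray(d,uv,T=None):
    K=d["camera_matrix"];P=d["pose"] if T is None else T
    x=np.linalg.inv(K)@[uv[0],uv[1],1]; v=P[:3,:3]@[x[0],-x[1],-x[2]]
    return P[:3,3],v/np.linalg.norm(v)
def tri(*rs):
    A=np.zeros((3,3));b=np.zeros(3)
    for o,v in rs: Q=np.eye(3)-np.outer(v,v);A+=Q;b+=Q@o
    p=np.linalg.solve(A,b); return p,[np.linalg.norm((np.eye(3)-np.outer(v,v))@(p-o)) for o,v in rs]
def plane(rr,z): o,v=rr; return o+v*(z-o[2])/v[2]
def tool(s):
    a=np.radians(s["eef_rot"]); from scipy.spatial.transform import Rotation as R
    T=np.eye(4);T[:3,:3]=R.from_euler("xyz",a).as_matrix();T[:3,3]=s["position"];return T
E
python3 - <<'E'
from h import *
S=r.snapshot("scene");D=r.snapshot("side")
for c in RNG:
    for n,d in(("scene",S),("side",D)):
        for b in blobs(mask(d["img"],c),20): print(c,n,np.round(b[:3],1),b[4])
E
```

```text
red scene [179.3 157.4 124.5] [171 153  18  10 101]
red scene [380.4 211.7 280. ] [368 204  26  16 138]
red side [177.6 162.4 136. ] [168 158  20  10  86]
red side [294.  242.5 196. ] [284 236  21  14 177]
yellow scene [214.5 142.7  74. ] [208 139  14   8  62]
yellow scene [333.  201.7 293.5] [321 194  25  16 186]
yellow side [198.6 177.8 169.5] [189 173  21  11 125]
yellow side [248.  246.3 145. ] [240 241  17  12 130]
yellow side [284.9 323.5 690. ] [268 309  34  29 310]
green scene [226.6 185.9  84.5] [220 182  14   9  55]
green scene [375.5 246.  351. ] [363 237  26  19 175]
green side [206.1 151.  118.5] [197 147  19   9  80]
green side [272.6 197.9  66.5] [266 195  14   7  54]
blue scene [ 134.8   20.5 2231.5] [ 101    0   67   45 2225]
blue scene [130.4  74.7 263. ] [114  66  35  18 270]
blue scene [322.9 234.4 333. ] [310 226  27  18 167]
blue side [229.  165.4 137.5] [220 161  19  10  87]
blue side [220.6 213.1  54. ] [215 210  12   7  41]
```

```bash
python3 - <<'E'
import h
from h import *
h.SMIN.update(green=85,blue=110,red=160,yellow=100);h.VMIN.update(red=105,green=50,blue=70)
S=r.snapshot("scene");D=r.snapshot("side")
for c in RNG:
    L=[[b for b in blobs(mask(d["img"],c),20)] for d in(S,D)]
    for n,bs in zip(("scene","side"),L):
        for b in bs:
            if b[1]>120: print(c,n,np.round(b[:3],1),b[4])
    for a in L[0]:
        for b in L[1]:
            p,e=tri(ray(S,a[:2]),ray(D,b[:2]))
            if max(e)<6: print("  ->",np.round(p,1),np.round(e,1))
E
```

```text
red scene [179.5 158.  133.5] [171 153  18  11 102]
red scene [372.1 207.7  38. ] [368 204  10   9  38]
red scene [389.2 213.   44. ] [387 207   6  12  46]
red scene [337.5 273.1  40. ] [333 270  10   7  44]
red side [177.7 162.5 125.5] [169 158  19  10  74]
red side [293.9 242.9 199. ] [284 237  21  13 183]
  -> [ 577.6 -265.4   70.4] [0.5 0.5]
  -> [464.7 203.8  52.1] [3.9 3.9]
yellow scene [214.6 142.5  83.5] [208 139  15   8  83]
yellow scene [333.3 201.8 331. ] [321 193  26  18 237]
yellow scene [332.7 269.4  28. ] [330 266   8  10  22]
yellow scene [343.9 273.   26.5] [342 269   5  11  25]
yellow side [198.6 177.6 177.5] [189 172  21  12 135]
yellow side [248.  246.1 152. ] [240 240  17  13 144]
yellow side [285.2 323.6 851. ] [267 308  36  31 437]
  -> [ 475.7 -229.3   71.1] [0.3 0.3]
  -> [492.6 116.9  45.6] [0.4 0.4]
green scene [226.5 185.5 114. ] [219 181  16  10  97]
green scene [375.5 245.8 428.5] [362 236  28  21 283]
green side [206.2 151.  127.5] [197 147  19   9 102]
green side [272.5 197.8  83.5] [266 194  14   9  81]
  -> [ 612.1 -101.3   81. ] [0.5 0.5]
  -> [570.9 246.4  45. ] [0.6 0.6]
blue scene [260.3 154.9  58. ] [255 152  12   7  49]
blue scene [322.9 234.4 417.5] [309 225  29  20 291]
blue side [229.  165.3 161. ] [219 160  21  11 126]
blue side [220.2 212.9  78. ] [214 209  13   9  72]
  -> [465.2 -97.   77.9] [0.1 0.1]
  -> [600.3 139.3  45.3] [0.3 0.3]
```

```bash
python3 - <<'E'
from h import *
S=r.snapshot("scene");D=r.snapshot("side")
p,e=tri(ray(S,(380.4,211.7)),ray(D,(177.6,162.4)));print("postred",p,e)
print("wheel",plane(ray(D,(287,322)),22),plane(ray(S,(161,138)),22))
T=tool(r.get_state());print(np.round(T,3))
y=T[:3,1];print(np.degrees(np.arctan2(y[1],y[0])))
E
```

```text
postred [466.12497615 220.9299699   45.6961677 ] [np.float64(0.896132641159399), np.float64(0.8961326411593677)]
wheel [ 468.57167162 -423.61924825   22.        ] [ 483.163764   -410.45152283   22.        ]
[[-0.00000e+00  2.92000e-01  9.56000e-01  1.90074e+02]
 [-0.00000e+00  9.56000e-01 -2.92000e-01  6.21549e+02]
 [-1.00000e+00 -0.00000e+00 -0.00000e+00  2.05370e+02]
 [ 0.00000e+00  0.00000e+00  0.00000e+00  1.00000e+00]]
72.99405600734599
```

```bash
python3 -m pendant '[[[0,-0.919,0.787],[0,0,0]],[[0,-0.919,0.787],[0,0,0]],[[0,-0.919,0.787],[0,0,0]],[[0,-0.919,0.787],[0,0,0]],[[0,-0.919,0.787],[0,0,0]],[[0,-0.919,0.787],[0,0,0]],[[0,-0.919,0.787],[0,0,0]],[[0,-0.919,0.787],[0,0,0]],[[0,-0.919,0.787],[0,0,0]],[[0,-0.919,0.787],[0,0,0]]]' 1 30
cat > go.py <<'E'
import sys
from h import *
def show(x,y,z):
    s=r.get_state();T=tool(s);d=T[:3,:3].T@(np.array([x,y,z])-T[:3,3])
    print("t",s["time_s"],"pos",np.round(s["position"],1),"F",np.round(s["wrist_force"],1),"open",round(s["opening"],1),"tilt",np.round(T[:3,0],3),"yaw",np.round(np.degrees(np.arctan2(T[1,1],T[0,1])),1),"j",np.round(s["joints"],0))
    print("rows",np.round(d/800,4))
if __name__=="__main__": show(*map(float,sys.argv[1:4]))
E
python3 go.py 577.6 -265.4 205
```

```text
time_s: 1.45
position: [390.5, 161.5, 205.9]
eef_rot: [27.7, 89.9, 10.7]
wrist_force: [1.1, -0.5, 0.6]
opening: 93.9
t 1.45 pos [390.5 161.5 205.9] F [ 1.1 -0.5  0.6] open 93.9 tilt [ 0.002  0.    -1.   ] yaw 73.0 j [  7. -19. 121.   0.  78. -66.]
rows [ 0.0014 -0.442   0.3795]
```

```bash
python3 -m pendant '[[[0,-0.442,0.38],[0,0,0]],[[0,-0.442,0.38],[0,0,0]],[[0,-0.442,0.38],[0,0,0]],[[0,-0.442,0.38],[0,0,0]],[[0,-0.442,0.38],[0,0,0]],[[0,-0.442,0.38],[0,0,0]],[[0,-0.442,0.38],[0,0,0]],[[0,-0.442,0.38],[0,0,0]],[[0,-0.442,0.38],[0,0,0]],[[0,-0.442,0.38],[0,0,0]]]' 
python3 go.py 577.6 -265.4 29; python3 - <<'E'
from h import *
s=r.get_state();d=r.snapshot("wrist");T=tool(s)@d["mount"]
cv2.imwrite("pics/w1.png",d["img"][:,:,::-1])
for c in RNG:
    for b in blobs(mask(d["img"],c),100): print(c,np.round(b[:3],1),b[4],np.round(plane(ray(d,b[:2],T),73),1))
E
```

```text
time_s: 2.45
position: [578.1, -268.0, 205.2]
eef_rot: [-51.4, 89.9, -68.6]
wrist_force: [-0.7, 1.0, -0.1]
opening: 93.9
t 2.45 pos [ 578.1 -268.   205.2] F [-0.7  1.  -0.1] open 93.9 tilt [ 0.    -0.001 -1.   ] yaw 72.8 j [ -35.   12.   91.   -0.   76. -108.]
rows [ 0.2202  0.003  -0.0016]
red [ 253.8  185.8 1735. ] [ 230  163   48   47 1589] [ 578.8 -266.6   73. ]
yellow [ 258.2   76.  1325.5] [ 239   55   40   43 1136] [ 476.4 -230.4   73. ]
yellow [  97.7  127.9 2345. ] [ 71 104  59  53 838] [ 475.5 -398.6   73. ]
green [420.6 172.9 984. ] [403 155  36  36 806] [617.1 -97.   73. ]
blue [395.2  17.7 922.5] [379   0  33  37 641] [465.3 -94.   73. ]
```

View pics/w1.png

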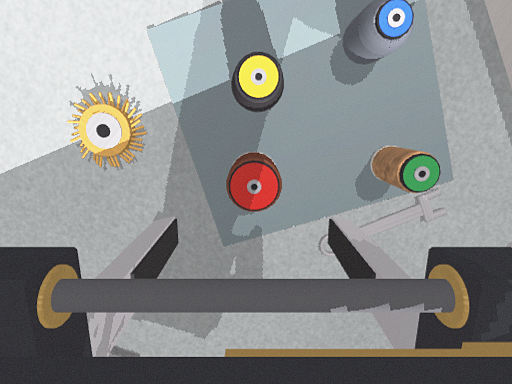

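```bash
python3 -m pendant '[[[0.05,0.002,0],[0,0,0]],[[0.1,0.002,0],[0,0,0]],[[0.14,0.002,0],[0,0,0]],[[0.175,0.002,0],[0,0,0]],[[0.2,0.002,0],[0,0,0]],[[0.21,0.002,0],[0,0,0]],[[0.22,0.002,0],[0,0,0]],[[0.22,0.002,0],[0,0,0]],[[0.22,0.002,0],[0,0,0]],[[0.22,0.002,0],[0,0,0]]]'
python3 go.py 577.6 -265.4 29; python3 - <<'E'
from h import *
d=r.snapshot("side")
cv2.imwrite("pics/s1.png",cv2.resize(d["img"][180:330,190:360,::-1],None,fx=4,fy=4))
E
```

```text
time_s: 3.5
position: [578.6, -262.7, 30.8]
eef_rot: [-17.9, 89.9, -34.9]
wrist_force: [-0.3, 0.6, 0.3]
opening: 93.9
t 3.5 pos [ 578.6 -262.7   30.8] F [-0.3  0.6  0.3] open 93.9 tilt [ 0.002 -0.001 -1.   ] yaw 73.0 j [ -35.   24.   97.   -0.   59. -108.]
rows [ 0.0023 -0.0036 -0.0002]
```

View pics/s1.png

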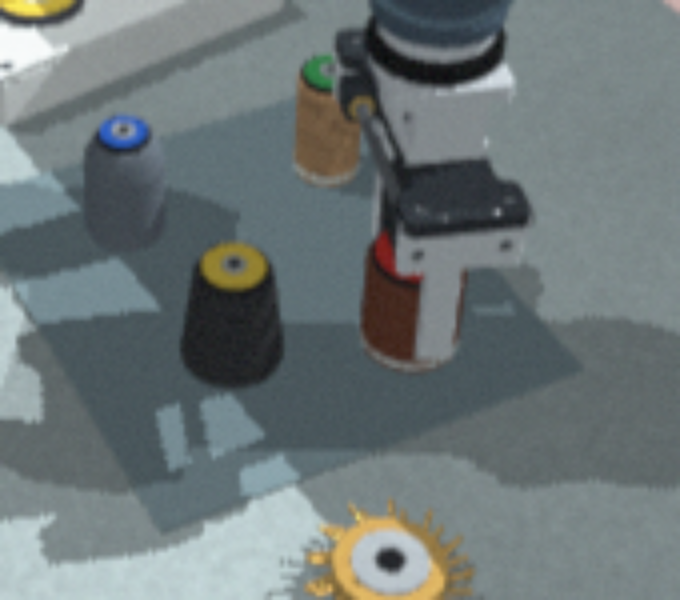

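```bash
python3 -m pendant '[[[0.001,-0.004,0],[0,0,0]],[[0.001,-0.004,0],[0,0,0]],[[0.001,-0.004,0],[0,0,0]],[[0.001,-0.004,0],[0,0,0]],[[0.001,-0.004,0],[0,0,0]],[[0.001,-0.004,0],[0,0,0]],[[0.001,-0.004,0],[0,0,0]],[[0.001,-0.004,0],[0,0,0]],[[0.001,-0.004,0],[0,0,0]],[[0.001,-0.004,0],[0,0,0]]]' -1 35
python3 go.py 577.6 -265.4 205
```

```text
time_s: 4.55
position: [576.8, -265.4, 28.7]
eef_rot: [-96.0, 90.0, -113.0]
wrist_force: [-0.4, -0.9, 0.5]
opening: 59.9
t 4.55 pos [ 576.8 -265.4   28.7] F [-0.4 -0.9  0.5] open 59.9 tilt [-0. -0. -1.] yaw 73.0 j [ -35.   24.   97.   -0.   59. -108.]
rows [-2.204e-01  2.000e-04  9.000e-04]
```

```bash
python3 -m pendant '[[[-0.03,0,0],[0,0,0]],[[-0.08,0,0],[0,0,0]],[[-0.14,0,0],[0,0,0]],[[-0.19,0,0],[0,0,0]],[[-0.22,0.03,-0.017],[0,0,0]],[[-0.22,0.08,-0.046],[0,0,0]],[[-0.22,0.13,-0.075],[0,0,0]],[[-0.22,0.18,-0.104],[0,0,0]],[[-0.22,0.23,-0.132],[0,0,0]],[[-0.22,0.28,-0.161],[0,0,0]]]'
python3 go.py 465 222 205
```

```text
time_s: 5.55
position: [517.9, -11.2, 203.7]
eef_rot: [155.5, 89.9, 138.4]
wrist_force: [-0.1, 0.8, -1.8]
opening: 59.6
t 5.55 pos [517.9 -11.2 203.7] F [-0.1  0.8 -1.8] open 59.6 tilt [-0.001  0.001 -1.   ] yaw 73.0 j [-14.  -4. 108.   0.  75. -87.]
rows [-0.0012  0.2594 -0.1485]
```

```bash
python3 -m pendant '[[[0,0.05,-0.029],[0,0,0]],[[0,0.1,-0.057],[0,0,0]],[[0,0.15,-0.086],[0,0,0]],[[0,0.2,-0.115],[0,0,0]],[[0,0.24,-0.137],[0,0,0]],[[0,0.26,-0.148],[0,0,0]],[[0,0.26,-0.148],[0,0,0]],[[0,0.26,-0.148],[0,0,0]],[[0,0.26,-0.148],[0,0,0]],[[0,0.26,-0.148],[0,0,0]]]'
python3 go.py 465 222 205
python3 - <<'E'
from h import *
s=r.get_state();d=r.snapshot("wrist");T=tool(s)@d["mount"]
cv2.imwrite("pics/w2.png",d["img"][:,:,::-1])
for c in RNG:
    for b in blobs(mask(d["img"],c),100): print(c,np.round(b[:3],1),b[4],np.round(plane(ray(d,b[:2],T),48),1))
for n in("scene","side"):
    d=r.snapshot(n);cv2.imwrite(f"pics/{n}2.png",d["img"][:,:,::-1])
E
```

```text
time_s: 6.55
position: [467.0, 219.2, 204.5]
eef_rot: [-143.3, 90.0, -160.4]
wrist_force: [-0.2, 0.5, -4.3]
opening: 59.8
t 6.55 pos [467.  219.2 204.5] F [-0.2  0.5 -4.3] open 59.8 tilt [-0. -0. -1.] yaw 72.9 j [ 13.  -4. 109.  -0.  75. -60.]
rows [-0.0006  0.0026 -0.0034]
red [ 253.3  172.9 1313.5] [227 156  54  31 896] [458.3 223.1  48. ]
red [ 252.6  251.4 5220.5] [ 201  217  104   62 4598] [548.4 194.4  48. ]
yellow [ 168.3  222.7 1273.5] [148 204  48  45 851] [485.1 111.4  48. ]
blue [231.3 317.1 124. ] [224 313  19  11 141] [625.6 142.6  48. ]
```

View pics/w2.png

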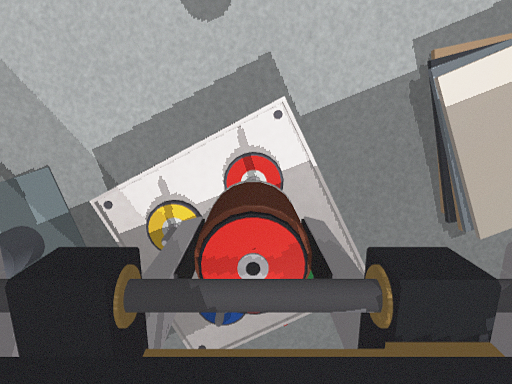

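View pics/side2.png

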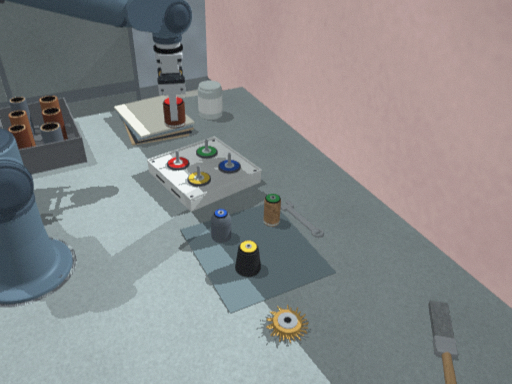

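```bash
python3 -m pendant '[[[0.03,0.001,-0.002],[0,0,0]],[[0.07,0.001,-0.002],[0,0,0]],[[0.1,0.001,-0.002],[0,0,0]],[[0.12,0.001,-0.002],[0,0,0]],[[0.135,0.001,-0.002],[0,0,0]],[[0.145,0.001,-0.002],[0,0,0]],[[0.153,0.001,-0.002],[0,0,0]],[[0.157,0.001,-0.002],[0,0,0]],[[0.157,0.001,-0.002],[0,0,0]],[[0.157,0.001,-0.002],[0,0,0]]]'
python3 go.py 466 221 73.7
python3 - <<'E'
from h import *
o=[]
for n in("scene","side"):
    d=r.snapshot(n);I=d["img"][:,:,::-1]
    o.append(cv2.resize(I[150:300,270:420] if n=="scene" else I[90:240,110:260],(400,400)))
cv2.imwrite("pics/l2.png",np.hstack(o))
E
```

```text
time_s: 7.7
position: [466.0, 221.5, 79.6]
eef_rot: [28.6, 89.9, 11.6]
wrist_force: [-0.1, 0.2, -3.3]
opening: 59.7
t 7.7 pos [466.  221.5  79.6] F [-0.1  0.2 -3.3] open 59.7 tilt [ 0.001  0.    -1.   ] yaw 73.0 j [ 13.   5. 114.  -0.  61. -60.]
rows [ 0.0074 -0.0006  0.0002]
```

View pics/l2.png

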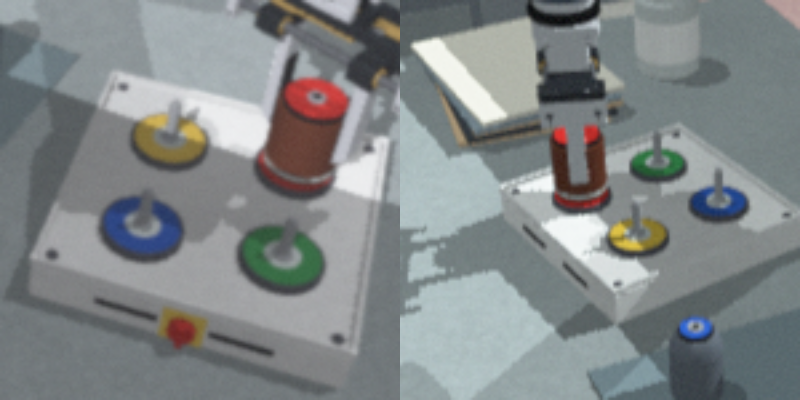

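```bash
python3 -m pendant '[[[0.001,0,0],[0,0,0]],[[0.002,0,0],[0,0,0]],[[0.003,0,0],[0,0,0]],[[0.004,0,0],[0,0,0]],[[0.005,0,0],[0,0,0]],[[0.006,0,0],[0,0,0]],[[0.0065,0,0],[0,0,0]],[[0.007,0,0],[0,0,0]],[[0.007,0,0],[0,0,0]],[[0.007,0,0],[0,0,0]]]'
python3 go.py 466 221 73.7
```

```text
time_s: 8.8
position: [465.6, 221.4, 73.6]
eef_rot: [13.4, 90.0, -3.6]
wrist_force: [-1.7, -1.2, -1.8]
opening: 59.7
t 8.8 pos [465.6 221.4  73.6] F [-1.7 -1.2 -1.8] open 59.7 tilt [ 0. -0. -1.] yaw 73.0 j [ 13.   6. 114.  -0.  61. -60.]
rows [-0.0001 -0.0003  0.0006]
```

```bash
python3 -m pendant '[[[0.0005,0,0],[0,0,0]],[[0.001,0,0],[0,0,0]],[[0.001,0,0],[0,0,0]],[[0.0015,0,0],[0,0,0]],[[0.0015,0,0],[0,0,0]],[[0.0015,0,0],[0,0,0]],[[0.0015,0,0],[0,0,0]],[[0.0015,0,0],[0,0,0]],[[0.0015,0,0],[0,0,0]],[[0.0015,0,0],[0,0,0]]]'
python3 go.py 466 221 73.7
```

```text
time_s: 9.8
position: [465.6, 221.4, 73.6]
eef_rot: [-124.3, 90.0, -141.3]
wrist_force: [-6.7, -1.7, 8.3]
opening: 59.7
t 9.8 pos [465.6 221.4  73.6] F [-6.7 -1.7  8.3] open 59.7 tilt [-0. -0. -1.] yaw 73.0 j [ 13.   6. 114.  -0.  61. -60.]
rows [-0.0001 -0.0003  0.0006]
```

```bash
python3 -m pendant '[[[0,0,0],[0,0,0]],[[0,0,0],[0,0,0]],[[0,0,0],[0,0,0]],[[0,0,0],[0,0,0]],[[0,0,0],[0,0,0]],[[0,0,0],[0,0,0]],[[0,0,0],[0,0,0]],[[-0.03,0,0],[0,0,0]],[[-0.08,0,0],[0,0,0]],[[-0.13,0,0],[0,0,0]]]' 0.8
python3 go.py 465.2 -97 205
python3 - <<'E'
from h import *
o=[]
for n in("scene","side"):
    d=r.snapshot(n);I=d["img"][:,:,::-1]
    o.append(cv2.resize(I[150:300,270:420] if n=="scene" else I[90:240,110:260],(400,400)))
cv2.imwrite("pics/l3.png",np.hstack(o))
E
```

```text
time_s: 10.8
position: [464.8, 221.2, 176.8]
eef_rot: [-149.7, 89.9, -166.7]
wrist_force: [1.3, -0.3, -0.1]
opening: 84.7
t 10.8 pos [464.8 221.2 176.8] F [ 1.3 -0.3 -0.1] open 84.7 tilt [-0.002 -0.    -1.   ] yaw 73.0 j [ 13.  -3. 110.  -0.  72. -60.]
rows [-0.0351 -0.3802  0.1168]
```

View pics/l3.png

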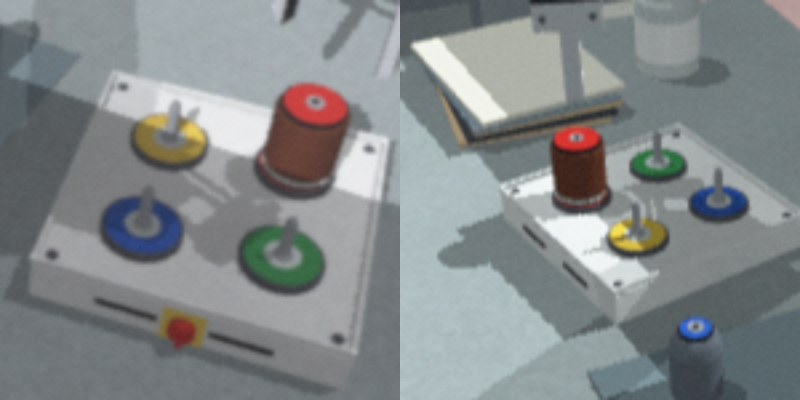

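```bash
python3 -m pendant '[[[-0.03,-0.04,0.012],[0,0,0]],[[-0.035,-0.1,0.031],[0,0,0]],[[-0.035,-0.16,0.049],[0,0,0]],[[-0.035,-0.22,0.068],[0,0,0]],[[-0.035,-0.28,0.086],[0,0,0]],[[-0.035,-0.34,0.104],[0,0,0]],[[-0.035,-0.37,0.114],[0,0,0]],[[-0.035,-0.381,0.118],[0,0,0]],[[-0.035,-0.381,0.118],[0,0,0]],[[-0.035,-0.381,0.118],[0,0,0]]]' 1
python3 go.py 465.5 -97.5 29
python3 - <<'E'
from h import *
s=r.get_state();d=r.snapshot("wrist");T=tool(s)@d["mount"]
cv2.imwrite("pics/w3.png",d["img"][:,:,::-1])
for c,z in(("blue",81),("yellow",73),("green",83)):
    for b in blobs(mask(d["img"],c),100): print(c,np.round(b[:3],1),b[4],np.round(plane(ray(d,b[:2],T),z),1))
E
```

```text
time_s: 11.9
position: [466.5, -96.7, 203.8]
eef_rot: [147.0, 89.9, 130.0]
wrist_force: [-0.2, -0.1, -0.4]
opening: 93.9
t 11.9 pos [466.5 -96.7 203.8] F [-0.2 -0.1 -0.4] open 93.9 tilt [-0.001  0.001 -1.   ] yaw 73.0 j [-25. -10. 114.   0.  76. -98.]
rows [ 0.2185 -0.0015 -0.0007]
blue [250.2 188.4 645. ] [236 174  29  30 467] [466.7 -98.9  81. ]
blue [ 478.5  228.8 1605.5] [ 452  209   53   38 1039] [579.  118.5  81. ]
yellow [ 444.9  149.5 2435.5] [ 417  122   57   56 1759] [487.7 101.9  73. ]
yellow [132.3 226.8 609.5] [119 214  32  31 504] [ 471.5 -233.3   73. ]
yellow [ 14.6 239.4 284.5] [  0 233  34  13 189] [ 447.4 -361.    73. ]
green [285.5 318.6 328. ] [270 313  32  14 267] [ 621.4 -104.9   83. ]
```

View pics/w3.png

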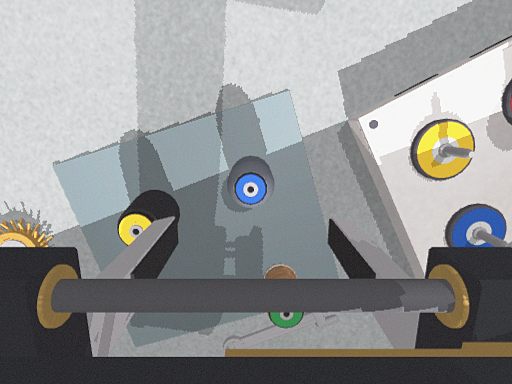

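```bash
python3 -m pendant '[[[0.05,-0.001,0],[0,0,0]],[[0.1,-0.001,0],[0,0,0]],[[0.14,-0.001,0],[0,0,0]],[[0.175,-0.001,0],[0,0,0]],[[0.2,-0.001,0],[0,0,0]],[[0.21,-0.001,0],[0,0,0]],[[0.219,-0.001,0],[0,0,0]],[[0.219,-0.001,0],[0,0,0]],[[0.219,-0.001,0],[0,0,0]],[[0.219,-0.001,0],[0,0,0]]]'
python3 go.py 466 -98 29
```

```text
time_s: 12.95
position: [467.3, -98.8, 30.1]
eef_rot: [-8.9, 89.9, -25.9]
wrist_force: [0.5, 0.6, -0.4]
opening: 94.0
t 12.95 pos [467.3 -98.8  30.1] F [ 0.5  0.6 -0.4] open 94.0 tilt [ 0.002 -0.001 -1.   ] yaw 73.0 j [-26.   5. 120.  -0.  55. -99.]
rows [ 0.0014  0.0005 -0.0018]
```

```bash
python3 -m pendant '[[[0.001,0,-0.001],[0,0,0]],[[0.001,0,-0.001],[0,0,0]],[[0.001,0,-0.001],[0,0,0]],[[0.001,0,-0.001],[0,0,0]],[[0.001,0,-0.001],[0,0,0]],[[0.001,0,-0.001],[0,0,0]],[[0.001,0,-0.001],[0,0,0]],[[0.001,0,-0.001],[0,0,0]],[[0.001,0,-0.001],[0,0,0]],[[0.001,0,-0.001],[0,0,0]]]' -1 35
python3 go.py 600.3 139.3 205
```

```text
time_s: 13.95
position: [465.6, -98.3, 28.3]
eef_rot: [-98.6, 90.0, -115.6]
wrist_force: [0.0, -1.7, 0.5]
opening: 51.9
t 13.95 pos [465.6 -98.3  28.3] F [ 0.  -1.7  0.5] open 51.9 tilt [-0. -0. -1.] yaw 73.0 j [-26.   5. 120.  -0.  55. -99.]
rows [-0.221   0.3332  0.0741]
```

```bash
python3 -m pendant '[[[-0.03,0,0],[0,0,0]],[[-0.08,0,0],[0,0,0]],[[-0.14,0,0],[0,0,0]],[[-0.19,0,0],[0,0,0]],[[-0.22,0.04,0.009],[0,0,0]],[[-0.22,0.1,0.022],[0,0,0]],[[-0.22,0.16,0.036],[0,0,0]],[[-0.22,0.22,0.049],[0,0,0]],[[-0.22,0.28,0.062],[0,0,0]],[[-0.22,0.32,0.071],[0,0,0]]]'
python3 go.py 600.3 139.3 205
python3 - <<'E'
from h import *
s=r.get_state();d=r.snapshot("wrist");T=tool(s)@d["mount"]
cv2.imwrite("pics/w4.png",d["img"][:,:,::-1])
for c in RNG:
    for b in blobs(mask(d["img"],c),100): print(c,np.round(b[:3],1),b[4],np.round(plane(ray(d,b[:2],T),48),1))
E
```

```text
time_s: 14.95
position: [595.1, 133.0, 203.2]
eef_rot: [173.3, 89.9, 156.4]
wrist_force: [0.7, -0.7, -2.1]
opening: 51.9
t 14.95 pos [595.1 133.  203.2] F [ 0.7 -0.7 -2.1] open 51.9 tilt [-0.001  0.001 -1.   ] yaw 73.1 j [  2.   9.  95.   0.  76. -71.]
rows [-0.0023  0.0095  0.0039]
red [ 312.2   21.7 2610. ] [ 281    0   64   50 2277] [456.8 238.   48. ]
yellow [ 208.4   95.9 2726.5] [ 180   66   58   61 2108] [493.6 115.6  48. ]
green [ 345.7  132.1 2455. ] [ 318  104   56   57 1841] [572.4 245.7  48. ]
green [ 42.  260.5 347.5] [ 31 251  27  23 301] [ 613.4 -134.9   48. ]
blue [ 259.5  178.1 1419. ] [232 160  53  37 915] [593.6 141.8  48. ]
blue [ 252.5  262.3 1932.5] [ 220  242   66   37 1373] [689.2 104.5  48. ]
```

View pics/w4.png

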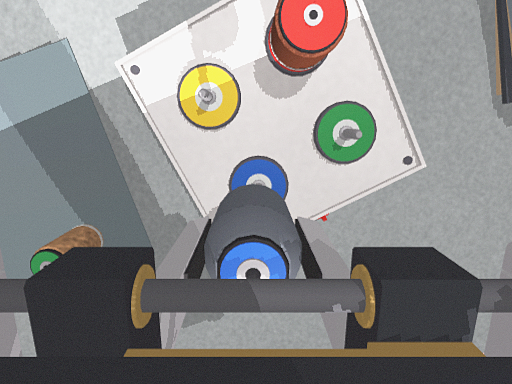

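```bash
python3 -m pendant '[[[0,0.009,0.004],[0,0,0]],[[0.03,0.009,0.004],[0,0,0]],[[0.07,0.009,0.004],[0,0,0]],[[0.1,0.009,0.004],[0,0,0]],[[0.12,0.009,0.004],[0,0,0]],[[0.135,0.009,0.004],[0,0,0]],[[0.145,0.009,0.004],[0,0,0]],[[0.152,0.009,0.004],[0,0,0]],[[0.155,0.009,0.004],[0,0,0]],[[0.155,0.009,0.004],[0,0,0]]]'
python3 go.py 600.3 139.3 73.3
python3 - <<'E'
from h import *
o=[]
for n in("scene","side"):
    d=r.snapshot(n);I=d["img"][:,:,::-1]
    o.append(cv2.resize(I[150:300,270:420] if n=="scene" else I[90:240,130:280],(400,400)))
cv2.imwrite("pics/l4.png",np.hstack(o))
E
```

```text
time_s: 16.0
position: [600.3, 135.9, 80.6]
eef_rot: [17.0, 90.0, -0.0]
wrist_force: [-0.5, -0.1, -2.5]
opening: 51.6
t 16.0 pos [600.3 135.9  80.6] F [-0.5 -0.1 -2.5] open 51.6 tilt [ 0.001 -0.    -1.   ] yaw 73.0 j [  2.  17.  99.  -0.  63. -71.]
rows [ 0.0092  0.004  -0.0013]
```

View pics/l4.png

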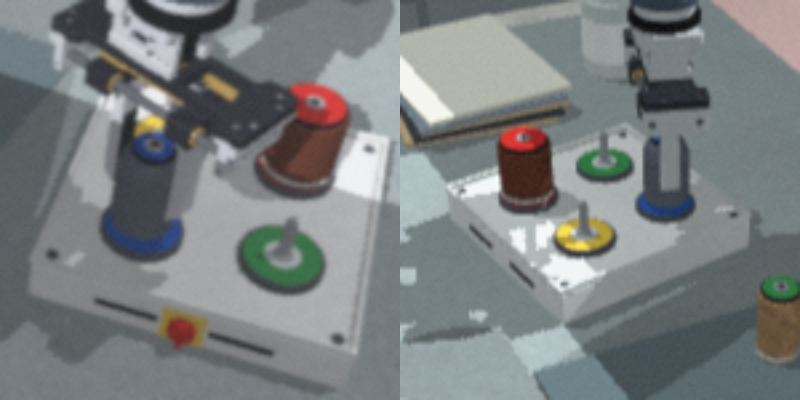

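```bash
python3 -m pendant '[[[0.001,0.002,0],[0,0,0]],[[0.002,0.003,0],[0,0,0]],[[0.003,0.003,0],[0,0,0]],[[0.004,0.003,0],[0,0,0]],[[0.005,0.003,0],[0,0,0]],[[0.006,0.003,0],[0,0,0]],[[0.007,0.003,0],[0,0,0]],[[0.008,0.003,0],[0,0,0]],[[0.0085,0.003,0],[0,0,0]],[[0.0085,0.003,0],[0,0,0]]]'
python3 go.py 600.3 139.3 73.3
```

```text
time_s: 17.1
position: [600.7, 138.2, 73.4]
eef_rot: [-158.5, 90.0, -175.5]
wrist_force: [0.7, -1.2, -2.1]
opening: 52.1
t 17.1 pos [600.7 138.2  73.4] F [ 0.7 -1.2 -2.1] open 52.1 tilt [-0. -0. -1.] yaw 73.0 j [  2.  18.  99.  -0.  63. -71.]
rows [ 0.0001  0.0012 -0.0008]
```

```bash
python3 -m pendant '[[[0.0005,0,0],[0,0,0]],[[0.001,0,0],[0,0,0]],[[0.001,0,0],[0,0,0]],[[0.0015,0,0],[0,0,0]],[[0.0015,0,0],[0,0,0]],[[0.0015,0,0],[0,0,0]],[[0.0015,0,0],[0,0,0]],[[0.0015,0,0],[0,0,0]],[[0.0015,0,0],[0,0,0]],[[0.0015,0,0],[0,0,0]]]'
python3 go.py 600.3 139.3 73.3
```

```text
time_s: 18.1
position: [600.8, 138.2, 73.3]
eef_rot: [-53.6, 90.0, -70.6]
wrist_force: [-3.8, -1.5, 5.8]
opening: 52.1
t 18.1 pos [600.8 138.2  73.3] F [-3.8 -1.5  5.8] open 52.1 tilt [ 0. -0. -1.] yaw 73.0 j [  2.  18.  99.  -0.  63. -71.]
rows [-0.      0.0011 -0.0011]
```

Contact reached at the expected height. Release and rise.

```bash
python3 -m pendant '[[[0,0,0],[0,0,0]],[[0,0,0],[0,0,0]],[[0,0,0],[0,0,0]],[[0,0,0],[0,0,0]],[[0,0,0],[0,0,0]],[[0,0,0],[0,0,0]],[[0,0,0],[0,0,0]],[[-0.03,0,0],[0,0,0]],[[-0.08,0,0],[0,0,0]],[[-0.13,0,0],[0,0,0]]]' 0.7
python3 go.py 475.7 -230 205
python3 - <<'E'
from h import *
o=[]
for n in("scene","side"):
    d=r.snapshot(n);I=d["img"][:,:,::-1]
    o.append(cv2.resize(I[150:300,270:420] if n=="scene" else I[90:240,130:280],(400,400)))
cv2.imwrite("pics/l5.png",np.hstack(o))
E
```

```text
time_s: 19.1
position: [600.0, 138.1, 176.7]
eef_rot: [-160.4, 89.9, -177.4]
wrist_force: [0.6, -0.2, 0.4]
opening: 79.5
t 19.1 pos [600.  138.1 176.7] F [ 0.6 -0.2  0.4] open 79.5 tilt [-0.002 -0.    -1.   ] yaw 73.0 j [  2.  11.  96.  -0.  73. -71.]
rows [-0.035  -0.4855 -0.014 ]
```

View pics/l5.png

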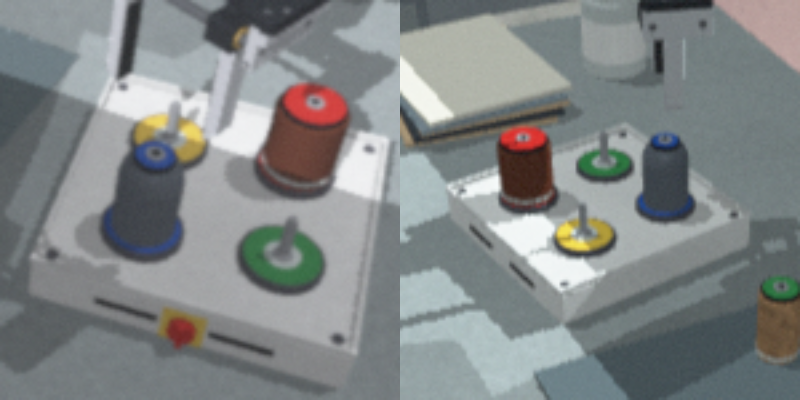

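```bash
python3 -m pendant '[[[-0.03,-0.05,-0.001],[0,0,0]],[[-0.035,-0.11,-0.003],[0,0,0]],[[-0.035,-0.17,-0.005],[0,0,0]],[[-0.035,-0.23,-0.007],[0,0,0]],[[-0.035,-0.29,-0.008],[0,0,0]],[[-0.035,-0.35,-0.01],[0,0,0]],[[-0.035,-0.41,-0.012],[0,0,0]],[[-0.035,-0.46,-0.013],[0,0,0]],[[-0.035,-0.486,-0.013],[0,0,0]],[[-0.035,-0.486,-0.013],[0,0,0]]]' 1
python3 go.py 476 -230 29
python3 - <<'E'
from h import *
s=r.get_state();d=r.snapshot("wrist");T=tool(s)@d["mount"]
for c,z in(("yellow",73),("green",83)):
    for b in blobs(mask(d["img"],c),100): print(c,np.round(b[:3],1),b[4],np.round(plane(ray(d,b[:2],T),z),1))
E
```

```text
time_s: 20.2
position: [476.0, -232.6, 203.5]
eef_rot: [178.0, 90.0, 160.8]
wrist_force: [0.5, 1.2, 0.0]
opening: 93.8
t 20.2 pos [ 476.  -232.6  203.5] F [0.5 1.2 0. ] open 93.8 tilt [-0.001  0.    -1.   ] yaw 72.8 j [ -38.   -2.  107.   -0.   75. -111.]
rows [ 0.2182  0.0031 -0.0008]
yellow [ 254.3  186.1 1060.5] [236 168  38  37 923] [ 476.6 -230.6   73. ]
yellow [ 104.9  217.2 1760.5] [ 77 196  57  43 638] [ 461.6 -393.1   73. ]
green [410.8 266.6 361.5] [396 257  27  22 303] [609.6 -95.2  83. ]
```

```bash
python3 -m pendant '[[[0.05,0.002,0],[0,0,0]],[[0.1,0.002,0],[0,0,0]],[[0.14,0.002,0],[0,0,0]],[[0.175,0.002,0],[0,0,0]],[[0.2,0.002,0],[0,0,0]],[[0.21,0.002,0],[0,0,0]],[[0.219,0.002,0],[0,0,0]],[[0.219,0.002,0],[0,0,0]],[[0.219,0.002,0],[0,0,0]],[[0.219,0.002,0],[0,0,0]]]'
python3 go.py 476.3 -230.3 29
```

```text
time_s: 21.25
position: [478.3, -229.5, 30.2]
eef_rot: [-20.3, 89.9, -37.3]
wrist_force: [-0.1, -0.7, 0.0]
opening: 94.0
t 21.25 pos [ 478.3 -229.5   30.2] F [-0.1 -0.7  0. ] open 94.0 tilt [ 0.002 -0.001 -1.   ] yaw 73.0 j [ -38.   12.  113.    0.   56. -111.]
rows [ 0.0015 -0.0017 -0.0021]
```

```bash
python3 -m pendant '[[[0.001,-0.002,-0.002],[0,0,0]],[[0.001,-0.002,-0.002],[0,0,0]],[[0.001,-0.002,-0.002],[0,0,0]],[[0.001,-0.002,-0.002],[0,0,0]],[[0.001,-0.002,-0.002],[0,0,0]],[[0.001,-0.002,-0.002],[0,0,0]],[[0.001,-0.002,-0.002],[0,0,0]],[[0.001,-0.002,-0.002],[0,0,0]],[[0.001,-0.002,-0.002],[0,0,0]],[[0.001,-0.002,-0.002],[0,0,0]]]' -1 35
python3 go.py 493 116.5 205
```

```text
time_s: 22.25
position: [475.5, -230.1, 28.2]
eef_rot: [-88.5, 90.0, -105.5]
wrist_force: [0.5, -0.8, -0.7]
opening: 56.2
t 22.25 pos [ 475.5 -230.1   28.2] F [ 0.5 -0.8 -0.7] open 56.2 tilt [-0. -0. -1.] yaw 73.0 j [ -38.   12.  113.   -0.   56. -111.]
rows [-0.221   0.4207 -0.1058]
```

```bash
python3 -m pendant '[[[-0.01,0,0],[0,0,0]],[[-0.03,0,0],[0,0,0]],[[-0.06,0,0],[0,0,0]],[[-0.1,0,0],[0,0,0]],[[-0.14,0,0],[0,0,0]],[[-0.18,0,0],[0,0,0]],[[-0.21,0,0],[0,0,0]],[[-0.22,0.03,-0.007],[0,0,0]],[[-0.22,0.05,-0.013],[0,0,0]],[[-0.22,0.05,-0.013],[0,0,0]]]'
python3 go.py 493 116.5 205
python3 - <<'E'
from h import *
o=[]
for n in("scene","side"):
    d=r.snapshot(n);I=d["img"][:,:,::-1]
    o.append(cv2.resize(I[60:210,150:300] if n=="scene" else I[150:300,170:320],(400,400)))
cv2.imwrite("pics/l6.png",np.hstack(o))
E
```

```text
time_s: 23.25
position: [476.7, -186.6, 203.5]
eef_rot: [150.9, 89.9, 134.0]
wrist_force: [-0.3, -0.6, -2.7]
opening: 56.1
t 23.25 pos [ 476.7 -186.6  203.5] F [-0.3 -0.6 -2.7] open 56.1 tilt [-0.001  0.001 -1.   ] yaw 73.1 j [ -34.   -5.  109.    0.   75. -107.]
rows [-0.0014  0.3684 -0.0904]
```

View pics/l6.png

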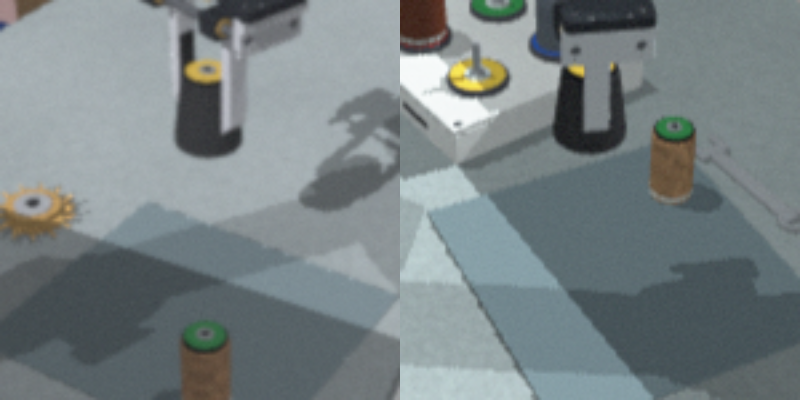

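Held upright. Carry to the yellow post.

```bash
python3 -m pendant '[[[0,0.03,-0.007],[0,0,0]],[[0,0.08,-0.02],[0,0,0]],[[0,0.13,-0.032],[0,0,0]],[[0,0.18,-0.044],[0,0,0]],[[0,0.23,-0.056],[0,0,0]],[[0,0.28,-0.069],[0,0,0]],[[0,0.33,-0.081],[0,0,0]],[[0,0.36,-0.088],[0,0,0]],[[0,0.368,-0.09],[0,0,0]],[[0,0.368,-0.09],[0,0,0]]]'
python3 go.py 493 116.5 205
python3 - <<'E'
from h import *
s=r.get_state();d=r.snapshot("wrist");T=tool(s)@d["mount"]
cv2.imwrite("pics/w7.png",d["img"][:,:,::-1])
for c in ("red","yellow"):
    for b in blobs(mask(d["img"],c),100): print(c,np.round(b[:3],1),b[4],np.round(plane(ray(d,b[:2],T),48),1))
E
```

```text
time_s: 24.35
position: [494.2, 113.8, 203.4]
eef_rot: [-146.0, 89.9, -162.9]
wrist_force: [-0.7, -0.7, -2.7]
opening: 56.2
t 24.35 pos [494.2 113.8 203.4] F [-0.7 -0.7 -2.7] open 56.2 tilt [-0.002 -0.    -1.   ] yaw 73.1 j [  0.  -5. 110.  -0.  75. -73.]
rows [-0.002   0.0027 -0.0024]
red [ 363.7  132.3 2765.5] [ 334  102   60   61 2521] [477.5 245.1  48. ]
yellow [ 254.   171.6 1323. ] [227 155  55  31 927] [483.9 118.9  48. ]
yellow [ 252.6  255.6 3388.5] [ 213  227   80   52 2727] [580.1  87.8  48. ]
```

View pics/w7.png

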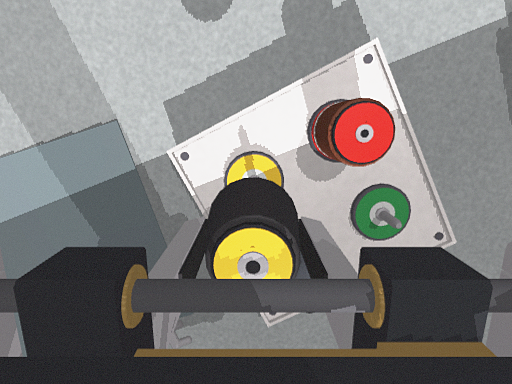

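```bash
python3 -m pendant '[[[0.01,0.002,-0.002],[0,0,0]],[[0.04,0.002,-0.002],[0,0,0]],[[0.08,0.002,-0.002],[0,0,0]],[[0.105,0.002,-0.002],[0,0,0]],[[0.125,0.002,-0.002],[0,0,0]],[[0.138,0.002,-0.002],[0,0,0]],[[0.146,0.002,-0.002],[0,0,0]],[[0.152,0.002,-0.002],[0,0,0]],[[0.155,0.002,-0.002],[0,0,0]],[[0.155,0.002,-0.002],[0,0,0]]]'
python3 go.py 493 116.5 73.2
python3 - <<'E'
from h import *
o=[]
for n in("scene","side"):
    d=r.snapshot(n);I=d["img"][:,:,::-1]
    o.append(cv2.resize(I[150:300,270:420] if n=="scene" else I[90:240,130:280],(400,400)))
cv2.imwrite("pics/l7.png",np.hstack(o))
E
```

```text
time_s: 25.4
position: [493.7, 115.7, 80.5]
eef_rot: [11.6, 90.0, -5.4]
wrist_force: [-0.3, -0.2, -2.6]
opening: 56.4
t 25.4 pos [493.7 115.7  80.5] F [-0.3 -0.2 -2.6] open 56.4 tilt [ 0.001 -0.    -1.   ] yaw 73.0 j [  0.   4. 115.  -0.  61. -73.]
rows [ 0.0091  0.0007 -0.0012]
```

View pics/l7.png

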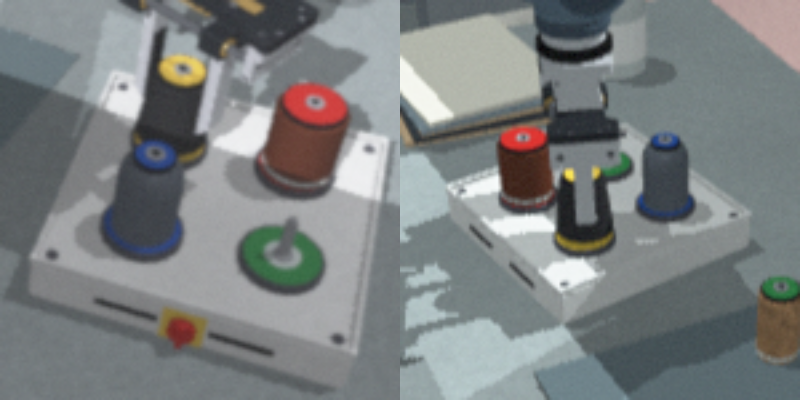

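```bash
python3 -m pendant '[[[0.001,0.0005,-0.001],[0,0,0]],[[0.002,0.0005,-0.001],[0,0,0]],[[0.003,0.0005,-0.001],[0,0,0]],[[0.004,0.0005,-0.001],[0,0,0]],[[0.005,0.0005,-0.001],[0,0,0]],[[0.006,0.0005,-0.001],[0,0,0]],[[0.007,0.0005,-0.001],[0,0,0]],[[0.008,0.0005,-0.001],[0,0,0]],[[0.0085,0.0005,-0.001],[0,0,0]],[[0.0085,0.0005,-0.001],[0,0,0]]]'
python3 go.py 493 116.5 73.2
```

```text
time_s: 26.5
position: [492.8, 116.4, 73.4]
eef_rot: [-173.6, 90.0, 169.4]
wrist_force: [-0.7, -0.0, -1.1]
opening: 56.2
t 26.5 pos [492.8 116.4  73.4] F [-0.7 -0.  -1.1] open 56.2 tilt [-0.  0. -1.] yaw 73.0 j [  0.   4. 115.   0.  60. -73.]
rows [0.0002 0.0002 0.0002]
```

```bash
python3 -m pendant '[[[0.0005,0,0],[0,0,0]],[[0.001,0,0],[0,0,0]],[[0.001,0,0],[0,0,0]],[[0.0015,0,0],[0,0,0]],[[0.0015,0,0],[0,0,0]],[[0.0015,0,0],[0,0,0]],[[0.0015,0,0],[0,0,0]],[[0.0015,0,0],[0,0,0]],[[0.0015,0,0],[0,0,0]],[[0.0015,0,0],[0,0,0]]]'
python3 go.py 493 116.5 73.2
```

```text
time_s: 27.5
position: [493.0, 116.4, 73.2]
eef_rot: [-122.5, 90.0, -139.5]
wrist_force: [-4.4, -0.7, 6.7]
opening: 55.6
t 27.5 pos [493.  116.4  73.2] F [-4.4 -0.7  6.7] open 55.6 tilt [-0. -0. -1.] yaw 73.0 j [  0.   4. 115.  -0.  60. -73.]
rows [-0.      0.0001  0.    ]
```

```bash
python3 -m pendant '[[[0,0,0],[0,0,0]],[[0,0,0],[0,0,0]],[[0,0,0],[0,0,0]],[[0,0,0],[0,0,0]],[[0,0,0],[0,0,0]],[[0,0,0],[0,0,0]],[[0,0,0],[0,0,0]],[[-0.03,0,0],[0,0,0]],[[-0.08,0,0],[0,0,0]],[[-0.13,0,0],[0,0,0]]]' 0.8
python3 go.py 612.1 -101.3 205
python3 - <<'E'
from h import *
o=[]
for n in("scene","side"):
    d=r.snapshot(n);I=d["img"][:,:,::-1]
    o.append(cv2.resize(I[150:300,270:420] if n=="scene" else I[90:240,130:280],(400,400)))
cv2.imwrite("pics/l8.png",np.hstack(o))
E
```

```text
time_s: 28.5
position: [492.1, 116.4, 176.8]
eef_rot: [-163.0, 89.9, -180.0]
wrist_force: [0.6, 0.3, 0.0]
opening: 84.4
t 28.5 pos [492.1 116.4 176.8] F [0.6 0.3 0. ] open 84.4 tilt [-0.002 -0.    -1.   ] yaw 73.0 j [  0.  -4. 112.   0.  72. -73.]
rows [-0.0355 -0.2164  0.223 ]
```

View pics/l8.png

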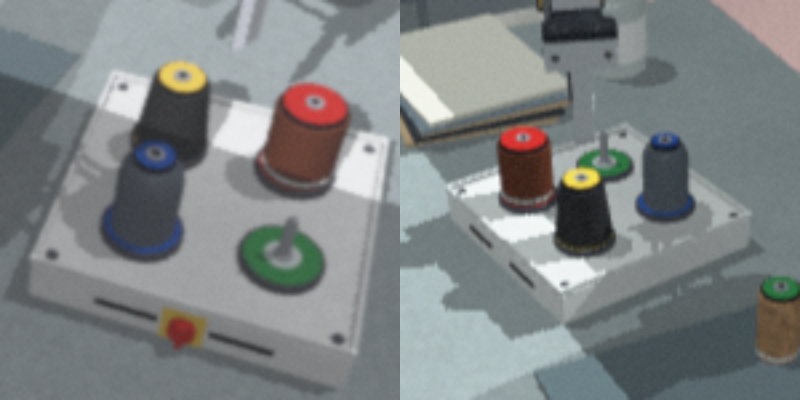

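```bash
python3 -m pendant '[[[-0.03,-0.02,0.02],[0,0,0]],[[-0.035,-0.06,0.062],[0,0,0]],[[-0.035,-0.1,0.103],[0,0,0]],[[-0.035,-0.14,0.144],[0,0,0]],[[-0.035,-0.18,0.185],[0,0,0]],[[-0.035,-0.205,0.211],[0,0,0]],[[-0.035,-0.216,0.223],[0,0,0]],[[-0.035,-0.216,0.223],[0,0,0]],[[-0.035,-0.216,0.223],[0,0,0]],[[-0.035,-0.216,0.223],[0,0,0]]]' 1
python3 go.py 612.1 -101.3 29
python3 - <<'E'
from h import *
s=r.get_state();d=r.snapshot("wrist");T=tool(s)@d["mount"]
cv2.imwrite("pics/w8.png",d["img"][:,:,::-1])
for b in blobs(mask(d["img"],"green"),100): print(np.round(b[:3],1),b[4],np.round(plane(ray(d,b[:2],T),83),1))
E
```

```text
time_s: 29.6
position: [612.3, -99.5, 204.1]
eef_rot: [157.9, 90.0, 141.0]
wrist_force: [-0.1, 0.1, 0.6]
opening: 94.3
t 29.6 pos [612.3 -99.5 204.1] F [-0.1  0.1  0.6] open 94.3 tilt [-0.  0. -1.] yaw 73.1 j [-20.  10.  94.   0.  76. -93.]
rows [ 0.2189 -0.0023  0.0005]
[250.  189.8 942. ] [233 173  35  35 779] [ 613.5 -102.2   83. ]
```

View pics/w8.png

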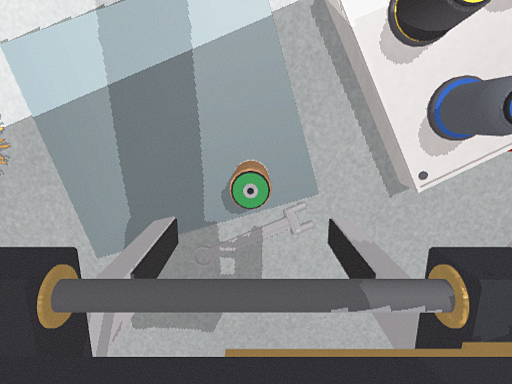

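Green head at (612.5, -101.7), agreeing with stereo. Descend and grip.

```bash
python3 -m pendant '[[[0.05,-0.002,0.001],[0,0,0]],[[0.1,-0.002,0.001],[0,0,0]],[[0.14,-0.002,0.001],[0,0,0]],[[0.175,-0.002,0.001],[0,0,0]],[[0.2,-0.002,0.001],[0,0,0]],[[0.21,-0.002,0.001],[0,0,0]],[[0.219,-0.002,0.001],[0,0,0]],[[0.219,-0.002,0.001],[0,0,0]],[[0.219,-0.002,0.001],[0,0,0]],[[0.219,-0.002,0.001],[0,0,0]]]'
python3 go.py 612.5 -101.7 29
```

```text
time_s: 30.65
position: [614.1, -103.0, 30.4]
eef_rot: [-1.7, 89.9, -18.7]
wrist_force: [0.1, 0.5, -0.1]
opening: 94.3
t 30.65 pos [ 614.1 -103.    30.4] F [ 0.1  0.5 -0.1] open 94.3 tilt [ 0.002 -0.001 -1.   ] yaw 73.0 j [-20.  22.  99.   0.  59. -93.]
rows [ 0.0017  0.001  -0.0023]
```

```bash
python3 -m pendant '[[[0.001,0.001,-0.001],[0,0,0]],[[0.001,0.001,-0.001],[0,0,0]],[[0.001,0.001,-0.001],[0,0,0]],[[0.001,0.001,-0.001],[0,0,0]],[[0.001,0.001,-0.001],[0,0,0]],[[0.001,0.001,-0.001],[0,0,0]],[[0.001,0.001,-0.001],[0,0,0]],[[0.001,0.001,-0.001],[0,0,0]],[[0.001,0.001,-0.001],[0,0,0]],[[0.001,0.001,-0.001],[0,0,0]]]' -1 35
python3 go.py 571.5 246 205
```

```text
time_s: 31.65
position: [612.6, -101.8, 28.2]
eef_rot: [-159.4, 90.0, -176.4]
wrist_force: [0.4, -1.0, -0.8]
opening: 43.3
t 31.65 pos [ 612.6 -101.8   28.2] F [ 0.4 -1.  -0.8] open 43.3 tilt [-0. -0. -1.] yaw 73.0 j [-20.  22.  99.  -0.  59. -93.]
rows [-0.221   0.4007 -0.1763]
```

```bash
python3 -m pendant '[[[-0.02,0,0],[0,0,0]],[[-0.06,0,0],[0,0,0]],[[-0.11,0,0],[0,0,0]],[[-0.16,0,0],[0,0,0]],[[-0.21,0,0],[0,0,0]],[[-0.225,0.03,-0.013],[0,0,0]],[[-0.225,0.07,-0.031],[0,0,0]],[[-0.225,0.12,-0.053],[0,0,0]],[[-0.225,0.17,-0.075],[0,0,0]],[[-0.225,0.22,-0.097],[0,0,0]]]'
python3 go.py 571.5 246 205
```

```text
time_s: 32.65
position: [589.4, 90.8, 209.5]
eef_rot: [22.9, 89.9, 5.8]
wrist_force: [-0.2, 0.1, -2.0]
opening: 42.8
t 32.65 pos [589.4  90.8 209.5] F [-0.2  0.1 -2. ] open 42.8 tilt [ 0.001  0.    -1.   ] yaw 73.0 j [ -2.   7.  97.   0.  76. -75.]
rows [ 0.0056  0.1789 -0.0782]
```

```bash
python3 -m pendant '[[[0,0.05,-0.022],[0,0,0]],[[0,0.1,-0.044],[0,0,0]],[[0,0.14,-0.061],[0,0,0]],[[0,0.17,-0.074],[0,0,0]],[[0,0.179,-0.078],[0,0,0]],[[0,0.179,-0.078],[0,0,0]],[[0,0.179,-0.078],[0,0,0]],[[0,0.179,-0.078],[0,0,0]],[[0,0.179,-0.078],[0,0,0]],[[0,0.179,-0.078],[0,0,0]]]'
python3 go.py 571.5 246 73.2
```

```text
time_s: 33.65
position: [572.3, 243.6, 208.3]
eef_rot: [-91.5, 90.0, -108.6]
wrist_force: [-0.0, -0.4, -1.8]
opening: 43.0
t 33.65 pos [572.3 243.6 208.3] F [-0.  -0.4 -1.8] open 43.0 tilt [-0. -0. -1.] yaw 72.9 j [ 13.  10.  93.  -0.  76. -60.]
rows [ 0.1688  0.0026 -0.0019]
```

```bash
python3 -m pendant '[[[0.01,0.002,-0.002],[0,0,0]],[[0.04,0.002,-0.002],[0,0,0]],[[0.08,0.002,-0.002],[0,0,0]],[[0.11,0.002,-0.002],[0,0,0]],[[0.13,0.002,-0.002],[0,0,0]],[[0.145,0.002,-0.002],[0,0,0]],[[0.152,0.002,-0.002],[0,0,0]],[[0.158,0.002,-0.002],[0,0,0]],[[0.16,0.002,-0.002],[0,0,0]],[[0.16,0.002,-0.002],[0,0,0]]]'
python3 go.py 571.5 246 73.2
python3 - <<'E'
from h import *
o=[]
for n in("scene","side"):
    d=r.snapshot(n);I=d["img"][:,:,::-1]
    o.append(cv2.resize(I[150:300,270:420] if n=="scene" else I[90:240,130:280],(400,400)))
cv2.imwrite("pics/l9.png",np.hstack(o))
E
```

```text
time_s: 34.65
position: [571.5, 246.5, 80.9]
eef_rot: [29.7, 89.9, 12.7]
wrist_force: [0.5, -0.1, -1.1]
opening: 43.2
t 34.65 pos [571.5 246.5  80.9] F [ 0.5 -0.1 -1.1] open 43.2 tilt [ 0.001  0.    -1.   ] yaw 73.0 j [ 13.  18.  98.  -0.  64. -60.]
rows [ 0.0096 -0.0007  0.0002]
```

View pics/l9.png

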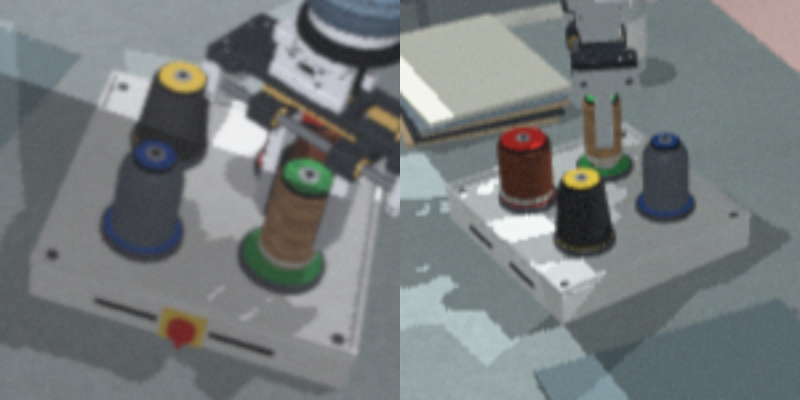

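```bash
python3 -m pendant '[[[0.001,0,0],[0,0,0]],[[0.002,0,0],[0,0,0]],[[0.003,0,0],[0,0,0]],[[0.004,0,0],[0,0,0]],[[0.005,0,0],[0,0,0]],[[0.006,0,0],[0,0,0]],[[0.007,0,0],[0,0,0]],[[0.008,0,0],[0,0,0]],[[0.0085,0,0],[0,0,0]],[[0.0085,0,0],[0,0,0]]]'
python3 go.py 571.5 246 73.2
```

```text
time_s: 35.75
position: [571.0, 246.4, 73.4]
eef_rot: [-147.7, 90.0, -164.7]
wrist_force: [-0.6, 0.7, -1.5]
opening: 43.1
t 35.75 pos [571.  246.4  73.4] F [-0.6  0.7 -1.5] open 43.1 tilt [-0. -0. -1.] yaw 73.0 j [ 13.  19.  98.  -0.  63. -60.]
rows [ 0.0002 -0.0003  0.0008]
```

```bash
python3 -m pendant '[[[0.0005,0,0],[0,0,0]],[[0.001,0,0],[0,0,0]],[[0.001,0,0],[0,0,0]],[[0.0015,0,0],[0,0,0]],[[0.0015,0,0],[0,0,0]],[[0.0015,0,0],[0,0,0]],[[0.0015,0,0],[0,0,0]],[[0.0015,0,0],[0,0,0]],[[0.0015,0,0],[0,0,0]],[[0.0015,0,0],[0,0,0]]]'
python3 go.py 571.5 246 73.2
```

```text
time_s: 36.75
position: [571.2, 246.4, 73.1]
eef_rot: [-12.9, 90.0, -29.9]
wrist_force: [-3.6, -1.2, 4.9]
opening: 42.9
t 36.75 pos [571.2 246.4  73.1] F [-3.6 -1.2  4.9] open 42.9 tilt [ 0. -0. -1.] yaw 73.0 j [ 13.  19.  98.  -0.  63. -60.]
rows [-0.0001 -0.0004  0.0004]
```

Contact; release and rise, then retreat clear.

```bash
python3 -m pendant '[[[0,0,0],[0,0,0]],[[0,0,0],[0,0,0]],[[0,0,0],[0,0,0]],[[0,0,0],[0,0,0]],[[0,0,0],[0,0,0]],[[0,0,0],[0,0,0]],[[0,0,0],[0,0,0]],[[-0.03,0,0],[0,0,0]],[[-0.08,0,0],[0,0,0]],[[-0.13,0,0],[0,0,0]]]' 0.6
python3 -m pendant '[[[-0.05,0,0],[0,0,0]],[[-0.1,0.03,-0.02],[0,0,0]],[[-0.13,0.08,-0.03],[0,0,0]],[[-0.15,0.14,-0.04],[0,0,0]],[[-0.15,0.19,-0.05],[0,0,0]],[[-0.15,0.24,-0.06],[0,0,0]],[[-0.15,0.28,-0.07],[0,0,0]],[[-0.15,0.3,-0.07],[0,0,0]],[[-0.15,0.3,-0.07],[0,0,0]],[[-0.15,0.3,-0.07],[0,0,0]]]'
python3 - <<'E'
from h import *
o=[];L={}
for n in("scene","side"):
    d=r.snapshot(n);L[n]=d;I=d["img"][:,:,::-1];cv2.imwrite(f"pics/{n}9.png",I)
    o.append(cv2.resize(I[150:300,270:420] if n=="scene" else I[90:240,130:280],(400,400)))
cv2.imwrite("pics/l10.png",np.hstack(o))
S,D=L["scene"],L["side"]
for c,s in(("red",160),("yellow",100),("green",85),("blue",110)):
    for a in blobs(mask(S["img"],c,s,50 if c!="red" else 105),20):
        for b in blobs(mask(D["img"],c,s,50 if c!="red" else 105),20):
            p,e=tri(ray(S,a[:2]),ray(D,b[:2]))
            if max(e)<3: print(c,np.round(p,1),np.round(e,1))
E
```

```text
time_s: 37.75
position: [570.4, 246.2, 176.7]
eef_rot: [-150.2, 89.9, -167.2]
wrist_force: [0.1, 0.3, 0.7]
opening: 75.1
time_s: 38.75
position: [587.6, 491.9, 295.8]
eef_rot: [-109.4, 90.0, -126.4]
wrist_force: [0.4, -0.1, -0.2]
opening: 75.4
red [467.  222.6 116.2] [0.2 0.2]
yellow [493.2 117.1 115.6] [0.7 0.7]
green [569.8 247.  125.4] [0.8 0.8]
blue [600.3 139.2 123.7] [1. 1.]
blue [601.3 140.7  38.3] [0.7 0.7]
```

View pics/l10.png

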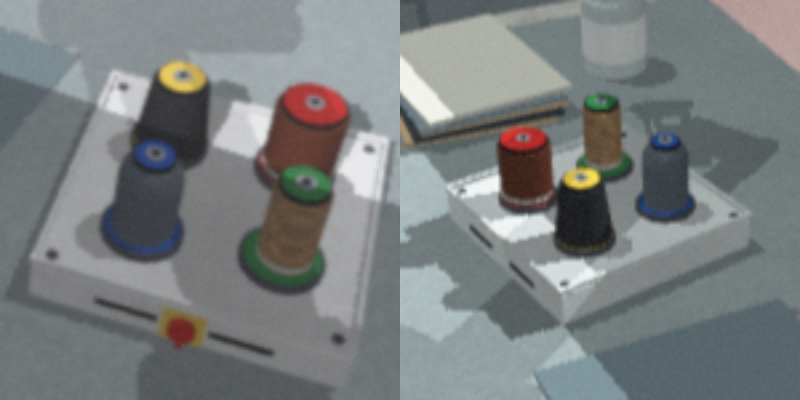

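View pics/scene9.png

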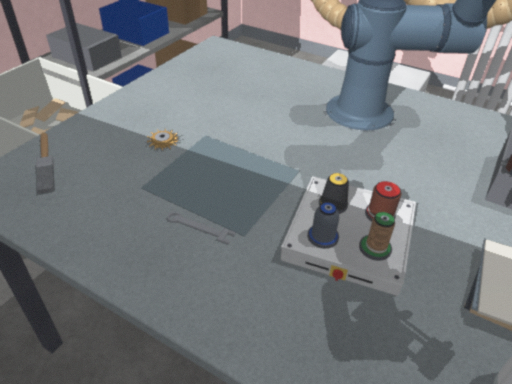

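```bash
python3 -c "
from cell import r
print(r.get_state()['time_s'],r.hand_in())"
```

```text
the job is handed in; nothing more can be done
38.85 None
```

All four sanding heads are back on their matching posts, and the job was handed in at 38.85 s (limit 115 s). I lowered each one until the wrist force showed it touching the foot (about 5 to 8 N upward) and only then opened the gripper.

- **Seating:** in the last two-camera measurement each cap was over its own post to within about 2 mm. The caps had risen 44 to 46 mm from the mat, and 45 mm was expected. The absolute cap heights read 2 to 3 mm low, but they did so on the mat at the start too, so I put that down to camera calibration.
- **Upright:** all four look upright in the final pictures, and the tool was at the expected height (about 73 mm) at each contact.
- **Bystanders:** in the last scene picture the wrench and wire wheel look unmoved. I judged that by eye and did not measure it.
- **Failures:** none of my checks failed.

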